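# Clamp the tube in the weld fixture to the torque knob's click

## Task

Clamp the tube in the weld fixture: swing the clamp strap across the tube fully home against its stop, then turn the strap's black hex torque knob clockwise (seen from above) until it clicks past its detent once, and let go. Stop turning when it has clicked - do not force it on to a second click - and leave the tube and the loose things round about where they are.

Things in the scene. Friction and masses are not known exactly. Their poses are not given: they have to be found in the camera images.
- fixture: weld fixture bolted to the table, in a new place and angle each time: steel base plate 220 x 190 mm, 12 mm thick, two V supports, a pivot post and a stop lug. Origin on the table surface, straight below where the knob stands when the strap is home. Its y axis runs along the tube; its +x axis points at the pivot post, 85 mm from the origin. With the strap home the strap points along -x.
- strap (a joint): swing of the clamp strap, a steel bar 32 mm wide, 12 thick, its top 97 mm above the table, hinged on the upright pivot post. 0 = wide open, on the fixture's -y side; grows clockwise seen from above; 1.4 rad = home, square across the tube, against its stop. Stiff (2 N at the pin), stays where left. Turning the knob clockwise presses it against its stop.
- strap_hinge (a point): on the strap's hinge axis, at the height of the strap's top (97 mm). The strap runs from here along this frame's -x axis.
- strap_post (a point): upright steel pin for swinging the strap, 12 mm diameter, 42 mm tall, on the strap's free end 150 mm from the hinge. The point is on the pin's axis, 22 mm above the strap's top and 20 mm below the pin's top.
- knob_grip (a point): black hex torque knob, 50 mm across flats, 36 tall, upright axis, on the strap 85 mm from the hinge, 65 from the pin. Point on its axis, 24 mm above the hex's foot (127 mm above the table), 12 below its top; below the hex a steel flange, 66 mm diameter, its top 6 mm above the strap. The frame turns with the knob: flats face along its x axis and every 60 degrees. Clockwise from above tightens.
- knob (a joint): turn of the knob past its screw, rad: 0 while it carries the screw; grows once the screw has stopped. Resistance then rises to 0.2 to 0.4 N m up to the click at 0.4, vanishes or reverses there, and the knob is weakly drawn on to about 1.1 (let go past 0.5 it stays past; let go before 0.3 it springs back). A second, like climb starts at 1.15, with a second click at 1.55.
- pad: round steel pressure pad, 26 mm diameter, under the strap below the knob; origin at the centre of its underside. The knob's screw, at first easy to turn (about 0.15 N m or less), lowers it 1.2 mm per rad onto the tube and then stops dead. The turning needed before the stop is different each time, 1.8 to 3.0 rad, so it takes several grasps. (A small pin in the knob's top rises 5 mm to the click.)
- tube: steel tube, 38 mm outer diameter, 200 mm long, about 0.36 kg, lying loose in the V supports with its axis 50 mm above the table; origin at its middle, on its axis, which is its y axis.
- nut: round steel collar nut, 32 mm across, 14 mm high, on the fixture's base plate; origin at the centre of its underside. To be left alone.
- stub: upright round steel stub, 22 mm diameter, 26 mm high, on the base plate; origin at the centre of its underside. To be left alone.
- hammer: hammer, 260 mm long, lying on the table; origin under its middle. To be left alone.
- wrench: open-ended wrench, 180 mm long, lying flat on the table; origin under its middle. To be left alone.
- box_offcut: upright square-tube offcut, 40 x 40 x 90 mm; origin at the centre of its underside. To be left alone.
- round_bar: upright round bar, 40 mm diameter, 110 mm high; origin at the centre of its underside. To be left alone.
- square: flat steel L-square, arms about 100 and 100 mm, 18 mm high, lying on the table; origin under the middle of its thick arm. To be left alone.
Not all that is in view belongs to the job. Leave any blue, brown or yellow look-alike of the tube alone.

How it is judged:
On the way, in this order (a step that is already met when the one before it is completed fails the run):
1. the strap is swung home across the tube, the knob not yet clicked (value of joint strap above 1.34 rad and value of joint knob below 0.3 rad), for 0.2 s.
2. the knob has clicked past its detent with the strap home and the pad pressing on the tube (value of joint strap above 1.34 rad and value of joint knob above 0.45 rad and contact force between pad and tube above 1 N), for 0.1 s.
At the end, for the whole second after the job is handed in: The strap is home (within 0.06 rad of its stop), the knob rests past its click (0.5 to 1.35 rad past the screw), the pad presses on the tube (over 1 N), the tube lies within 15 mm of where it was, and the knob and tube are at rest (value of joint strap above 1.34 rad and value of joint knob between 0.5 and 1.35 rad and contact force between pad and tube above 1 N and distance of tube from where it was at the start of the episode below 0.015 m and linear speed of tube below 0.02 m/s and velocity of joint knob below 0.1 rad/s); the robot touches nothing.
It fails at once if the knob is forced on to a second click (over 1.5 rad past the screw) (value of joint knob above 1.5 rad).
It fails at once if the tube is shoved or pulled over 25 mm from its place (distance of tube from where it was at the start of the episode above 0.025 m).
It fails at once if a bystander is pushed over 25 mm from its place (distance of any of nut, stub, hammer, wrench, box_offcut, round_bar, square from where it was at the start of the episode above 0.025 m).
It also fails if it takes over 72 s, if anything falls off the work surface, if the arm or the gripper's body presses on something with over 40 N, if the wrist force passes 120 N, or if a joint passes its speed limit or range.

## Robot

A 7-joint arm with a two-finger parallel gripper is mounted at the origin on the work surface. World frame = base frame: x ahead of the robot, y to its left, z up, the work surface at z = 0. Lengths are in m, angles in rad, forces in N, time in s.
With the tool pointing down it reaches from about 0.4 to 0.875 m from the base axis. Payload 19.3 kg.
Tool frame: the origin (TCP) lies at the very end of the fingers, on their centre line; the grasp point (between the pads) lies 19 mm behind it; z points along the fingers, y is the line along which they close (so a half turn about z gives the same grasp; the last joint's range is limited). The gripper opens to 85 mm and grips with 20 to 120 N. Pads are 22 mm wide; open, the fingers measure 114 mm over their backs; the gripper's body (76 mm by 85 mm) begins 54 mm behind the grasp point. The pads swing forward as they close: fully open they stand 13 mm farther back than shut.
Start: joints at [-1.368, 0.521, -0.036, 1.599, 0.021, 1.021, -0.113], TCP at [0.168, 0.602, 0.231] pointing down, gripper open.
Joint ranges: [-2.91, 2.91], [-0.3, 2.13], [-1.5, 1.42], [0.17, 2.43], [-1.26, 4.41], [0.16, 1.93], [-2.52, 2.52]. Speed limits (rad/s): [1.89, 1.89, 2.39, 2.39, 3.01, 3.01, 3.01].

## Interface

Orientations are given as [roll, pitch, yaw] about the fixed x, y, z axes, in that order (R = Rz(yaw) Ry(pitch) Rx(roll)).
In Python, from workcell import observe, grab_frame, job_done gives the robot as it stands.
- The arm moves only by the tool move_arm, never from a script. Its argument "plan" is a list that holds one entry, the list of rows, each a list of 7 numbers: the shift along the tool's x, y, z each as a share of 0.02 m, from -1 to 1, then the turn, a rotation vector about the tool's x, y, z each as a share of 6 degrees, from -1 to 1, then the opening, from -1 (shut) to 1 (fully open). A call has exactly 10 rows; each row shifts and turns the commanded pose from where the row before left it, along the tool's axes as they then stand; what a row does not reach is not made up. A row lasts 1/10 s, in which the tool goes at most 50 mm and 8.59 degrees, less where a joint would pass 70% of its speed; a pose out of reach is approached as far as the arm can. A call with a number of a shift or a turn outside -1 to 1 is refused whole. A call with a gripper value outside its range is refused whole. The fingers move at their own pace and stop on an object; "grip_force" is the grip in N (left out, the last holds). Time passes only in rows, so rows that do not move let the fingers close, or fill a call up. It gives the time, the measured TCP pose, the force, the opening and the grip force at its end, in the units of the state.
- observe(): the state, without advancing time (a new reading comes with each control period).
- grab_frame(name): name is "scene" or "top" or "wrist"; returns a dict with "color" (420x560x3 uint8, red, green, blue), "intrinsics" (3x3 intrinsics, pixels), "k1" (the pictures are not rectified: a ray, as slopes to the right and down, at radius r is drawn at 1 + k1 r^2 times it, then the intrinsics apply), "position" and "orientation" of the camera in the world; the wrist camera has in their place "tool_from_camera" (4x4, takes a point from camera to tool coordinates, whose origin is the TCP and whose axes are the flange's). Camera axes: x right, y down, z forward; pixel columns grow to the right and rows downward; lengths in m; the calibration is good to about 2 mm. A picture is of the moment at which its call begins: read the wrist's pose just before it. There is no depth.
- job_done(): hands the job in; it is judged then, once.
The state is a dict: "clock": time; "qpos": joint angles; "qd": joint speeds; "joint_efforts": joint torques, N m; "position": TCP position; "tool_rot": TCP orientation; "force": force on the tool from outside, world axes, zero at the start; "moment": the same for the moment, N m; "grip_width": finger opening in m; "finger_force": force on a finger pad.
Only numpy, scipy, OpenCV 4.12 (cv2) and the standard library are available. Lean on these libraries where they do the work, as an engineer would, in place of code of your own. Each camera call takes 0.05 s, during which the arm holds its last target. There are 200 camera calls.

## Working session

There is one attempt and no reset: what is moved stays moved. The work goes in short steps, Python scripts to look and compute and a tool call to move; the robot and the scene stay as the last step left them, time stands still between calls to the robot, and variables do not carry over. Pictures are saved under pics/ and viewed, at most 10 in all, crops included, and the job is handed in when it is done.

Besides the shell and the picture viewer there is one more tool, called by a JSON object that holds its "method" and its "body", one argument or row to a line. move_arm: Moves the arm, as the interface text tells. Shift numbers are shares of 0.02 m and turn numbers shares of 6 degrees, none past 1 either way. Its arguments: {"type":"object","properties":{"plan":{"type":"array"},"grip_force":{"type":"number"}},"required":["plan"]}

```bash
mkdir -p pics
cat > h.py <<'E'
import numpy as np, cv2
from workcell import observe, grab_frame, job_done
from scipy.spatial.transform import Rotation as R
def save(f,n): cv2.imwrite(f'pics/{n}.png', f['color'][:,:,::-1])
def rot(o):
    o=np.array(o,float)
    return o if o.shape==(3,3) else (R.from_euler('xyz',o).as_matrix() if o.size==3 else R.from_quat(o).as_matrix())
def pose(f,s=None):
    if 'tool_from_camera' in f:
        T=np.array(f['tool_from_camera']); Rt=rot(s['tool_rot'])
        return Rt@T[:3,:3], Rt@T[:3,3]+np.array(s['position'])
    return rot(f['orientation']), np.array(f['position'])
def ray(f,uv,s=None):
    Rc,p=pose(f,s); K=np.array(f['intrinsics']); k=float(f['k1'])
    d=cv2.undistortPoints(np.array([[uv]],float),K,np.array([k,0,0,0.]))[0,0]
    return p, Rc@np.array([d[0],d[1],1])
def onz(f,uv,z,s=None):
    p,d=ray(f,uv,s); return p+d*(z-p[2])/d[2]
def proj(f,P,s=None):
    Rc,p=pose(f,s); c=Rc.T@(np.array(P)-p)
    return cv2.projectPoints(c[None],np.zeros(3),np.zeros(3),np.array(f['intrinsics']),np.array([f['k1'],0,0,0.]))[0][0,0]
E
python3 - <<'E'
from h import *
s=observe(); print(s)
for n in ['scene','top']:
    f=grab_frame(n); save(f,n); print({k:v for k,v in f.items() if k!='color'})
    np.save(n+'.npy',f,allow_pickle=True)
a=cv2.imread('pics/scene.png');b=cv2.imread('pics/top.png')
E
```

```text
{'clock': 0.0, 'qpos': array([-1.36821657,  0.52203283, -0.03633371,  1.59999851,  0.02118919,
        1.02111672, -0.11280904]), 'qd': array([ 5.13897988e-04,  3.06642454e-04,  7.08117252e-06,  9.14559331e-04,
        1.25304985e-03, -9.44371106e-04,  9.37975424e-05]), 'joint_efforts': array([-4.81623774e-04, -9.27118349e+01,  1.97980531e+00, -3.69917929e+01,
        1.78772095e-02,  8.28602468e-03,  1.01988476e-05]), 'position': array([0.16831825, 0.60155222, 0.23071734]), 'tool_rot': array([-3.14042403e+00,  7.19660624e-05,  2.86879357e+00]), 'force': array([ 0.51816962,  0.54641497, -0.34762441]), 'moment': array([-0.01930572,  0.03692739,  0.02845829]), 'finger_force': 0.0, 'grip_width': 0.0853590435467129}
{'intrinsics': array([[452.13120833,   0.        , 278.74532742],
       [  0.        , 452.13120833, 203.23199686],
       [  0.        ,   0.        ,   1.        ]]), 'k1': -0.07923444166583857, 'position': array([ 1.05011885, -0.72105958,  0.77183339]), 'orientation': array([-2.18541943e+00,  1.19546224e-03,  7.16851969e-01])}
{'intrinsics': array([[490.2493535 ,   0.        , 279.07219494],
       [  0.        , 490.2493535 , 205.67496746],
       [  0.        ,   0.        ,   1.        ]]), 'k1': -0.07272607120941851, 'position': array([ 0.33031347, -0.04607698,  1.48080665]), 'orientation': array([-3.06536836e+00,  1.02119869e-03, -1.54410859e+00])}
```

View pics/scene.png

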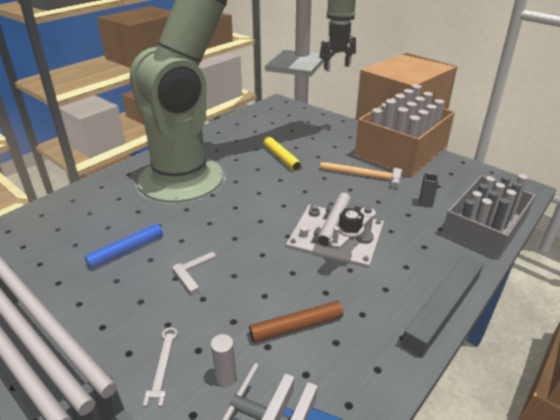

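View pics/top.png

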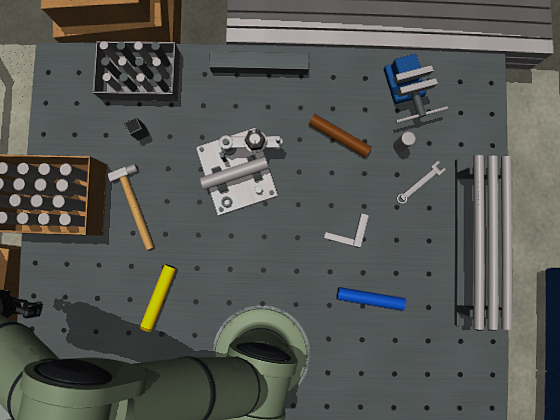

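The scene view shows the fixture at about (340,230), with the steel tube across it. In the top view it is at about (237,170), with the black knob at about (255,140). The tube at (235,172) is grey steel in the V supports. The other candidates are yellow (158,297), blue (371,299) and brown (340,135), so they are look-alikes. I'll confirm with one enlarged crop.

Run:
```python
from h import *
b=cv2.imread('pics/top.png')[118:223,185:295]; a=cv2.imread('pics/scene.png')[180:270,280:395]
B=cv2.resize(b,None,fx=5.4,fy=5.4,interpolation=cv2.INTER_CUBIC)
cv2.imwrite('pics/crop.png',B)
for n in ['top']:
    f=np.load(n+'.npy',allow_pickle=True).item()
    for nm,uv,z in [('knob',(255,139),.139),('tubeL',(203,183),.06),('tubeR',(268,162),.06),('pin',(280,142),.13),('plate',(237,172),.012)]:
        print(nm,onz(f,uv,z).round(3))
```

```text
knob [0.617 0.03  0.139]
tubeL [0.499 0.182 0.06 ]
tubeR [ 0.566 -0.006  0.06 ]
pin [ 0.612 -0.04   0.13 ]
plate [0.541 0.088 0.012]
```

View pics/crop.png

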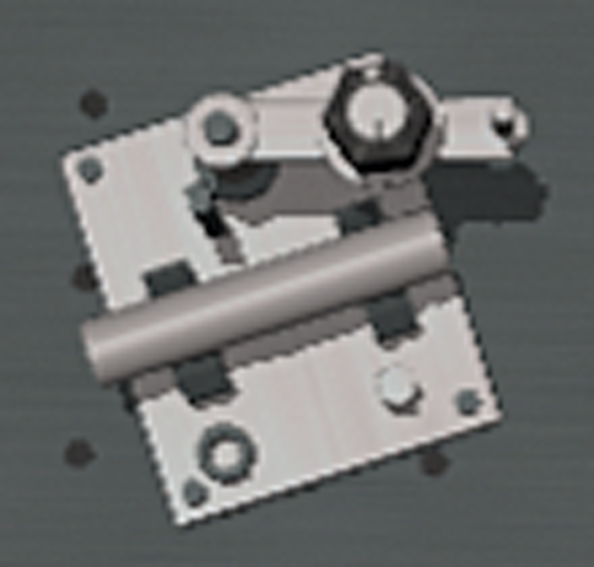

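The crop confirms it. The grey tube lies in the V supports. The hinge is at crop (219,128), the knob at (378,112), the pin at (505,123), the nut at (228,455) and the stub at (400,388). The strap is open on the −y side. I'll move towards the pin now.

{"method": "move_arm", "body": {
  "plan": [
    [[-1, -0.83, 0, 0, 0, 0, 1], [-1, -0.83, 0, 0, 0, 0, 1], [-1, -0.83, 0, 0, 0, 0, 1], [-1, -0.83, 0, 0, 0, 0, 1], [-1, -0.83, 0, 0, 0, 0, 1], [-1, -0.83, 0, 0, 0, 0, 1], [-1, -0.83, 0, 0, 0, 0, 1], [-1, -0.83, 0, 0, 0, 0, 1], [-1, -0.83, 0, 0, 0, 0, 1], [-1, -0.83, 0, 0, 0, 0, 1]]
  ]
}}

```text
clock: 1.1
position: [0.3167, 0.3871, 0.2311]
tool_rot: [-3.141, -0.0, 2.869]
force: [-0.1, 0.9, 0.0]
grip_width: 0.0853
finger_force: 0.0
```

{"method": "move_arm", "body": {
  "plan": [
    [[-1, -0.83, 0, 0, 0, 0, 1], [-1, -0.83, 0, 0, 0, 0, 1], [-1, -0.83, 0, 0, 0, 0, 1], [-1, -0.83, 0, 0, 0, 0, 1], [-1, -0.83, 0, 0, 0, 0, 1], [-1, -0.83, 0, 0, 0, 0, 1], [-1, -0.83, 0, 0, 0, 0, 1], [-1, -0.83, 0, 0, 0, 0, 1], [-1, -0.83, 0, 0, 0, 0, 1], [-1, -0.83, 0, 0, 0, 0, 1]]
  ]
}}

```text
clock: 2.1
position: [0.4645, 0.1734, 0.2312]
tool_rot: [-3.141, -0.0, 2.869]
force: [0.2, 0.5, 0.1]
grip_width: 0.0852
finger_force: 0.0
```

```bash
cat >> h.py <<'E'
def wrap(a): return (a+np.pi)%(2*np.pi)-np.pi
def togo(P,yaw=None,s=None):
    s=s or observe(); Rt=rot(s['tool_rot']); d=Rt.T@(np.array(P)-s['position'])
    y0=s['tool_rot'][2]; Rg=R.from_euler('xyz',[np.pi,0,y0 if yaw is None else yaw])
    rv=(R.from_matrix(Rt).inv()*Rg).as_rotvec(degrees=True)
    print('pos',np.round(s['position'],4),'yaw',round(np.degrees(y0),1),'q',np.round(s['qpos'],2),'t',round(s['clock'],2))
    print('shift shares',(d/.02).round(2),'turn shares',(rv/6).round(2))
E
python3 - <<'E'
from h import *
f=np.load('top.npy',allow_pickle=True).item()
c=lambda x,y:(185+x/5.4-.4,118+y/5.4-.4)
cs=[onz(f,c(*p),.012) for p in [(65,155),(378,55),(500,418),(180,525)]]
for a,b in [(0,1),(1,2),(2,3),(3,0)]:
    d=cs[b]-cs[a]; print(np.linalg.norm(d[:2]).round(3),np.degrees(np.arctan2(d[1],d[0])).round(1))
h=onz(f,c(219,128),.1); k=onz(f,c(378,112),.139); p=onz(f,c(504,121),.139)
print('h',h,'k',k,'p',p, np.linalg.norm((k-h)[:2]),np.linalg.norm((p-h)[:2]),np.degrees(np.arctan2(*(p-h)[[1,0]])))
togo([p[0],p[1],.23],np.pi/2)
E
```

```text
0.185 -70.6
0.217 -160.0
0.188 110.1
0.219 19.4
h [0.61615497 0.11721354 0.1       ] k [0.61847943 0.03100822 0.139     ] p [ 0.61545847 -0.0339308   0.139     ] 0.08623665410179812 0.15114594324655045 -90.26402594500139
pos [0.4645 0.1734 0.2312] yaw 164.4 q [-0.57  0.32  0.12  1.94 -0.05  0.89  0.87] t 2.1
shift shares [-10.06  -7.95   0.06] turn shares [-0.  -0.  12.4]
```

{"method": "move_arm", "body": {
  "plan": [
    [[-1, -0.8, 0, 0, 0, 0, 1], [-1, -0.8, 0, 0, 0, 0, 1], [-1, -0.8, 0, 0, 0, 0, 1], [-1, -0.8, 0, 0, 0, 0, 1], [-1, -0.8, 0, 0, 0, 0, 1], [-1, -0.8, 0, 0, 0, 0, 1], [-1, -0.8, 0, 0, 0, 0, 1], [-1, -0.8, 0, 0, 0, 0, 1], [-1, -0.8, 0, 0, 0, 0, 1], [-1, -0.8, 0, 0, 0, 0, 1]]
  ]
}}

```text
clock: 3.1
position: [0.614, -0.0345, 0.231]
tool_rot: [-3.141, -0.001, 2.869]
force: [0.3, 0.0, 0.0]
grip_width: 0.0851
finger_force: 0.0
```

{"method": "move_arm", "body": {
  "plan": [
    [[0, 0, 0, 0, 0, 1, 1], [0, 0, 0, 0, 0, 1, 1], [0, 0, 0, 0, 0, 1, 1], [0, 0, 0, 0, 0, 1, 1], [0, 0, 0, 0, 0, 1, 1], [0, 0, 0, 0, 0, 1, 1], [0, 0, 0, 0, 0, 1, 1], [0, 0, 0, 0, 0, 1, 1], [0, 0, 0, 0, 0, 1, 1], [0, 0, 0, 0, 0, 1, 1]]
  ]
}}

```text
clock: 4.1
position: [0.6135, -0.0335, 0.231]
tool_rot: [-3.141, -0.0, 1.817]
force: [-0.1, -0.4, -0.2]
grip_width: 0.0853
finger_force: 0.0
```

{"method": "move_arm", "body": {
  "plan": [
    [[0, 0, 0, 0, 0, 1, 1], [0, 0, 0, 0, 0, 1, 1], [0, 0, 0, 0, 0, 0.4, 1], [0, 0, 0, 0, 0, 0, 1], [0, 0, 0, 0, 0, 0, 1], [0, 0, 0, 0, 0, 0, 1], [0, 0, 0, 0, 0, 0, 1], [0, 0, 0, 0, 0, 0, 1], [0, 0, 0, 0, 0, 0, 1], [0, 0, 0, 0, 0, 0, 1]]
  ]
}}

```text
clock: 5.1
position: [0.6137, -0.0336, 0.2313]
tool_rot: [3.142, 0.0, 1.57]
force: [0.4, -0.1, -0.3]
grip_width: 0.0854
finger_force: 0.0
```

Run:
```python
from h import *
s=observe(); f=grab_frame('wrist'); save(f,'w1'); np.save('w1.npy',[f,s],allow_pickle=True)
print(f['tool_from_camera'])
togo([.6155,-.034,.106],np.pi/2)
for P in [[.6155,-.034,.139],[.618,.031,.139],[.616,.117,.1]]: print(proj(f,P,s))
```

```text
[[ 6.22630550e-04 -9.55679186e-01 -2.94409420e-01  7.45532710e-02]
 [ 9.99999802e-01  6.22399321e-04  9.44818623e-05  4.22805287e-04]
 [ 9.29458736e-05 -2.94409420e-01  9.55679384e-01 -1.42945297e-01]
 [ 0.00000000e+00  0.00000000e+00  0.00000000e+00  1.00000000e+00]]
pos [ 0.6136 -0.0336  0.2313] yaw 90.0 q [-0.38  0.56  0.51  1.65 -0.31  1.02  0.23] t 5.15
shift shares [-0.02  0.09  6.26] turn shares [-0. -0. -0.]
[283.42575685 214.50396818]
[287.111655  127.1724765]
[284.12388998  10.52771253]
```

View pics/w1.png

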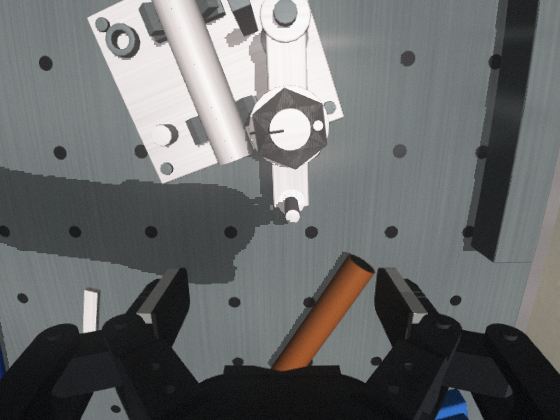

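The wrist view shows the pin top at (293,215), the knob top at (290,129) and the hinge at (286,12). The brown look-alike is near (325,310), off to the −y side.

Run:
```python
from h import *
f,s=np.load('w1.npy',allow_pickle=True)
p=onz(f,(293,215),.139,s);k=onz(f,(290.5,128.5),.139,s);h=onz(f,(286,12),.1,s)
print(p,k,h,np.linalg.norm((k-h)[:2]),np.linalg.norm((p-h)[:2]),np.degrees(np.arctan2(*(p-h)[[1,0]])),np.degrees(np.arctan2(*(k-h)[[1,0]])))
togo([p[0],p[1],.106])
# brown tube location
print(onz(f,(325,310),.04,s))
```

```text
[ 0.62283345 -0.03439741  0.139     ] [0.62041044 0.03008138 0.139     ] [0.61743594 0.11596051 0.1       ] 0.08593062869248314 0.15045476761540594 -87.94409216621519 -88.01630278540573
pos [ 0.6136 -0.0336  0.2313] yaw 90.0 q [-0.38  0.56  0.51  1.65 -0.31  1.02  0.23] t 5.15
shift shares [-0.04  0.46  6.26] turn shares [-0. -0.  0.]
[ 0.66650574 -0.1864987   0.04      ]
```

{"method": "move_arm", "body": {
  "plan": [
    [[0, 0.46, 0, 0, 0, 0, 1], [0, 0, 1, 0, 0, 0, 1], [0, 0, 1, 0, 0, 0, 1], [0, 0, 1, 0, 0, 0, 1], [0, 0, 1, 0, 0, 0, 1], [0, 0, 1, 0, 0, 0, 1], [0, 0, 1, 0, 0, 0, 1], [0, 0, 0.1, 0, 0, 0, 1], [0, 0, 0, 0, 0, 0, -1], [0, 0, 0, 0, 0, 0, -1]]
  ],
  "grip_force": 30
}}

```text
clock: 6.15
position: [0.6235, -0.0337, 0.1103]
tool_rot: [3.14, 0.0, 1.57]
force: [-0.0, 1.5, -0.6]
grip_width: 0.0591
finger_force: 0.0
```

{"method": "move_arm", "body": {
  "plan": [
    [[0, 0, 0, 0, 0, 0, -1], [0, 0, 0, 0, 0, 0, -1], [0, 0, 0, 0, 0, 0, -1], [0, 0, 0, 0, 0, 0, -1], [0, 0, 0, 0, 0, 0, -1], [0, 0, 0, 0, 0, 0, -1], [0, 0, 0, 0, 0, 0, -1], [0, 0, 0, 0, 0, 0, -1], [0, 0, 0, 0, 0, 0, -1], [0, 0, 0, 0, 0, 0, -1]]
  ]
}}

```text
clock: 7.15
position: [0.623, -0.0335, 0.1098]
tool_rot: [3.141, -0.0, 1.57]
force: [-1.9, 1.2, 6.8]
grip_width: 0.0111
finger_force: 29.3
```

Run:
```python
from h import *
s=observe(); print(s['position'],s['grip_width'],s['finger_force'],s['force'])
h=np.array([.6172,.1162]); d=s['position'][:2]-h; print(np.linalg.norm(d),np.degrees(np.arctan2(d[1],d[0])))
# arc per 6deg: shift in tool frame (row: shift along tool axes before turn)
r=.15;a=np.radians(6)
print('y-share',r*np.sin(a)/.02,'x-share (toward hinge)',r*(1-np.cos(a))/.02)
print('tool axes',rot(s['tool_rot']).round(2))
```

```text
[ 0.62303308 -0.03354915  0.10975967] 0.0110962388960531 29.26226019859314 [-1.87927841  1.20995489  6.80775609]
0.14986271115728506 -87.76932274114498
y-share 0.7839634745074009 x-share (toward hinge) 0.041085784737950326
tool axes [[ 0.  1.  0.]
 [ 1. -0.  0.]
 [ 0.  0. -1.]]
```

{"method": "move_arm", "body": {
  "plan": [
    [[0.04, -0.78, 0, 0, 0, 1, -1], [0.04, -0.78, 0, 0, 0, 1, -1], [0.04, -0.78, 0, 0, 0, 1, -1], [0.04, -0.78, 0, 0, 0, 1, -1], [0.04, -0.78, 0, 0, 0, 1, -1], [0.04, -0.78, 0, 0, 0, 1, -1], [0.04, -0.78, 0, 0, 0, 1, -1], [0.04, -0.78, 0, 0, 0, 1, -1], [0.04, -0.78, 0, 0, 0, 1, -1], [0, 0, 0, 0, 0, 0, -1]]
  ]
}}

```text
clock: 8.15
position: [0.4984, 0.0268, 0.1091]
tool_rot: [-3.14, 0.005, 0.623]
force: [-18.4, -11.3, 7.5]
grip_width: 0.011
finger_force: 31.1
```

```bash
cat >> h.py <<'E'
def st(h=np.array([.6172,.1162])):
    s=observe(); d=s['position'][:2]-h
    print('r',np.linalg.norm(d).round(4),'ang',np.degrees(np.arctan2(d[1],d[0])).round(2),'yaw',np.degrees(s['tool_rot'][2]).round(2),'F',s['force'].round(1),'M',s['moment'].round(3),'w',round(s['grip_width'],4),'q',s['qpos'].round(2),'t',s['clock'])
E
python3 -c "
from h import *
st()"
```

```text
r 0.1486 ang -143.04 yaw 35.68 F [-18.4 -11.3   7.5] M [-2.378  3.962  0.068] w 0.011 q [-0.67  0.63  0.7   2.05 -0.64  0.69 -0.5 ] t 8.15
```

{"method": "move_arm", "body": {
  "plan": [
    [[-0.03, -0.6, 0, 0, 0, 0.8, -1], [0.0, -0.6, 0, 0, 0, 0.8, -1], [0.0, -0.6, 0, 0, 0, 0.8, -1], [0, 0, 0, 0, 0, 0, -1], [0, 0, 0, 0, 0, 0, -1], [0, 0, 0, 0, 0, 0, -1], [0, 0, 0, 0, 0, 0, -1], [0, 0, 0, 0, 0, 0, -1], [0, 0, 0, 0, 0, 0, -1], [0, 0, 0, 0, 0, 0, -1]]
  ]
}}

```text
clock: 9.15
position: [0.4806, 0.0578, 0.1091]
tool_rot: [-3.14, 0.004, 0.376]
force: [-16.9, -4.1, 11.9]
grip_width: 0.0112
finger_force: 31.6
```

```bash
python3 -c "
from h import *
st()"
```

```text
r 0.1485 ang -156.83 yaw 21.55 F [-16.9  -4.1  11.9] M [-0.721  3.193  0.096] w 0.0112 q [-0.79  0.64  0.77  2.09 -0.71  0.7  -0.74] t 9.15
```

{"method": "move_arm", "body": {
  "plan": [
    [[-0.06, -0.2, 0, 0, 0, 0.25, -1], [0, -0.2, 0, 0, 0, 0.25, -1], [0, -0.15, 0, 0, 0, 0, -1], [0, -0.1, 0, 0, 0, 0, -1], [0, 0, 0, 0, 0, 0, -1], [0, 0, 0, 0, 0, 0, -1], [0, 0, 0, 0, 0, 0, -1], [0, 0, 0, 0, 0, 0, -1], [0, 0, 0, 0, 0, 0, -1], [0, 0, 0, 0, 0, 0, -1]]
  ]
}}

```text
clock: 10.15
position: [0.4779, 0.0652, 0.1093]
tool_rot: [3.135, 0.0, 0.32]
force: [4.9, -32.0, -10.8]
grip_width: 0.0105
finger_force: 30.6
```

```bash
python3 -c "
from h import *
st()"
```

```text
r 0.1483 ang -159.9 yaw 18.34 F [  4.9 -32.  -10.8] M [-6.491 -1.013  0.091] w 0.0105 q [-0.83  0.64  0.79  2.1  -0.72  0.69 -0.8 ] t 10.15
```

{"method": "move_arm", "body": {
  "plan": [
    [[0, 0, 0, 0, 0, 0, 0.2], [0, 0, 0, 0, 0, 0, 0.2], [0, 0, 0, 0, 0, 0, 0.2], [0, 0, 0, 0, 0, 0, 0.2], [0, 0, -1, 0, 0, 0, 0.2], [0, 0, -1, 0, 0, 0, 0.2], [0, 0, -1, 0, 0, 0, 0.2], [0, 0, -1, 0, 0, 0, 0.2], [0, 0, -1, 0, 0, 0, 0.2], [0, 0, 0, 0, 0, 0, 0.2]]
  ]
}}

```text
clock: 11.15
position: [0.4783, 0.0703, 0.2111]
tool_rot: [-3.141, -0.003, 0.324]
force: [0.4, 0.2, -0.3]
grip_width: 0.0511
finger_force: 0.0
```

Run:
```python
from h import *
st(); s=observe(); f=grab_frame('wrist'); save(f,'w2'); np.save('w2.npy',[f,s],allow_pickle=True)
print(proj(f,[.539,.0873,.139],s))
```

```text
r 0.1463 ang -161.72 yaw 18.59 F [ 0.4  0.2 -0.3] M [ 0.017 -0.02  -0.031] w 0.0511 q [-0.98  0.5   0.99  2.02 -0.54  0.9  -0.95] t 11.15
[285.63615397 132.73071454]
```

View pics/w2.png

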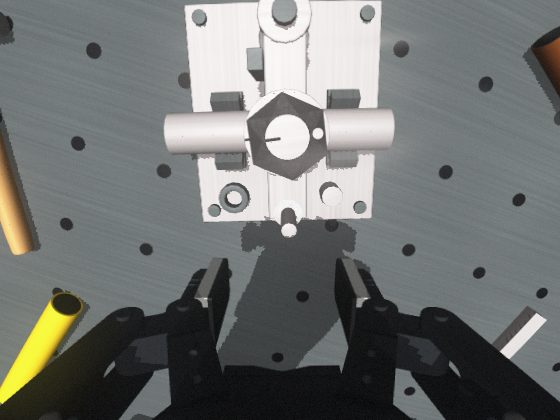

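The strap is square across the tube against its stop. The knob centre is at about (287,137) and the pin top at (288,229). Next I'll measure the hex.

Run:
```python
from h import *
f,s=np.load('w2.npy',allow_pickle=True)
g=f['color'].max(2); m=np.zeros_like(g); m[85:188,235:335]=(g[85:188,235:335]<95)*255
n,l,stt,c=cv2.connectedComponentsWithStats(m); i=1+np.argmax(stt[1:,4]); print(stt[i],c[i])
m=(l==i).astype(np.uint8)
ct=max(cv2.findContours(m,0,cv2.CHAIN_APPROX_NONE)[0],key=cv2.contourArea)
h=cv2.convexHull(ct); ap=cv2.approxPolyDP(h,5,True)[:,0]; print(ap.tolist())
P=np.array([onz(f,p,.139,s)[:2] for p in ap]); print(P.round(4))
for a,b in zip(P,np.roll(P,-1,0)):
    d=b-a; print(np.linalg.norm(d).round(4), (np.degrees(np.arctan2(d[1],d[0]))%60).round(1))
print('disc',onz(f,(287.5,137),.139,s),'mean',P.mean(0))
big=cv2.resize(f['color'][80:195,225:345,::-1],None,fx=5,fy=5); cv2.imwrite('pics/hex.png',big)
```

```text
[246 125  17  34 211] [254.18009479 141.64454976]
[[254, 158], [246, 140], [249, 125], [262, 142]]
[[0.5167 0.102 ]
 [0.5263 0.1104]
 [0.5361 0.1114]
 [0.5284 0.1001]]
0.0128 41.5
0.0098 5.6
0.0137 55.8
0.0118 51.0
disc [0.53679871 0.08526206 0.139     ] mean [0.52687778 0.10597337]
```

View pics/hex.png

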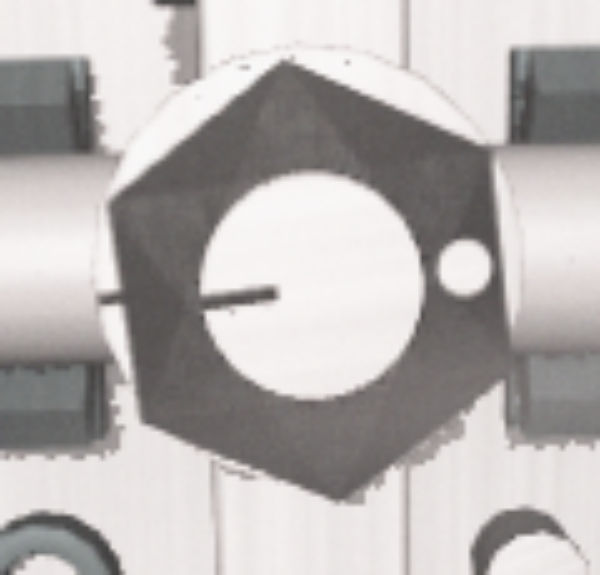

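The hex vertices in the crop are (288,60), (492,147), (507,372), (340,500), (143,420) and (108,203). The disc centre is at (312,286), and the pointer lies to the left and points toward 8-9 o'clock.

Run:
```python
from h import *
f,s=np.load('w2.npy',allow_pickle=True)
c=lambda x,y:(224.6+x/5,79.6+y/5)
P=np.array([onz(f,c(*p),.136,s)[:2] for p in [(288,60),(492,147),(507,372),(340,500),(143,420),(108,203)]])
for a,b in zip(P,np.roll(P,-1,0)):
    d=b-a; print(np.linalg.norm(d).round(4), (np.degrees(np.arctan2(d[1],d[0]))%60).round(1))
print('mean',P.mean(0),'disc',onz(f,c(312,286),.139,s),'pin',onz(f,(288.5,229),.139,s))
togo([.5375,.086,.21])
```

```text
0.0286 26.6
0.0293 24.5
0.0284 26.8
0.029 26.3
0.0288 26.5
0.0295 25.7
mean [0.53654227 0.08533006] disc [0.53681579 0.08561354 0.139     ] pin [0.47655052 0.06385877 0.139     ]
pos [0.4778 0.0705 0.21  ] yaw 18.6 q [-0.98  0.5   0.98  2.02 -0.54  0.9  -0.95] t 11.2
shift shares [3.08 0.22 0.  ] turn shares [-0.01 -0.02  0.  ]
```

{"method": "move_arm", "body": {
  "plan": [
    [[1, 0, 0, 0, 0, 0, 0.2], [1, 0, 0, 0, 0, 0, 0.2], [1, 0, 0, 0, 0, 0, 0.2], [0, 0, 0, 0, 0, -1, 0.6], [0, 0, 0, 0, 0, -1, 0.6], [0, 0, 0, 0, 0, -1, 0.6], [0, 0, 0, 0, 0, -1, 0.6], [0, 0, 0, 0, 0, -1, 0.6], [0, 0, 0, 0, 0, -1, 0.6], [0, 0, 0, 0, 0, -1, 0.6]]
  ]
}}

```text
clock: 12.2
position: [0.534, 0.0893, 0.2084]
tool_rot: [-3.141, 0.0, 1.062]
force: [1.2, 0.2, 0.5]
grip_width: 0.0682
finger_force: 0.0
```

{"method": "move_arm", "body": {
  "plan": [
    [[0, 0, 0, 0, 0, -1, 0.6], [0, 0, 0, 0, 0, -1, 0.6], [0, 0, 0, 0, 0, -1, 0.6], [0, 0, 0, 0, 0, -1, 0.6], [0, 0, 0, 0, 0, -1, 0.6], [0, 0, 0, 0, 0, -1, 0.6], [0, 0, 0, 0, 0, -1, 0.6], [0, 0, 0, 0, 0, -1, 0.6], [0, 0, 0, 0, 0, -1, 0.6], [0, 0, 0, 0, 0, -1, 0.6]]
  ]
}}

```text
clock: 13.2
position: [0.5339, 0.0893, 0.2084]
tool_rot: [-3.141, -0.001, 2.109]
force: [-0.0, -1.2, 0.1]
grip_width: 0.0682
finger_force: 0.0
```

{"method": "move_arm", "body": {
  "plan": [
    [[0, 0, 0, 0, 0, -1, 0.6], [0, 0, 0, 0, 0, -1, 0.6], [0, 0, 0, 0, 0, -1, 0.6], [0, 0, 0, 0, 0, -1, 0.6], [0, 0, 0, 0, 0, -0.3, 0.6], [0, 0, 0, 0, 0, 0, 0.6], [0, 0, 0, 0, 0, 0, 0.6], [0, 0, 0, 0, 0, 0, 0.6], [0, 0, 0, 0, 0, 0, 0.6], [0, 0, 0, 0, 0, 0, 0.6]]
  ]
}}

```text
clock: 14.2
position: [0.5343, 0.0892, 0.2093]
tool_rot: [-3.142, 0.0, 2.554]
force: [-0.2, -0.2, -0.2]
grip_width: 0.0683
finger_force: 0.0
```

```bash
python3 -c "
from h import *
st(); togo([.5378,.0865,.111],np.radians(146.1))"
```

```text
r 0.0872 ang -161.94 yaw 146.34 F [-0.2 -0.2 -0.2] M [-0.028  0.04   0.035] w 0.0683 q [-0.52  0.43  0.33  1.86 -0.18  0.88  0.88] t 14.2
pos [0.5343 0.0892 0.2093] yaw 146.3 q [-0.52  0.43  0.33  1.86 -0.18  0.88  0.88] t 14.2
shift shares [-0.22 -0.02  4.91] turn shares [-0.    0.    0.04]
```

{"method": "move_arm", "body": {
  "plan": [
    [[-0.22, 0, 0, 0, 0, -1, 0.6], [0, 0, 0, 0, 0, -1, 0.6], [0, 0, 0, 0, 0, -1, 0.6], [0, 0, 0, 0, 0, -1, 0.6], [0, 0, 0, 0, 0, -1, 0.6], [0, 0, 0, 0, 0, -1, 0.6], [0, 0, 0, 0, 0, -1, 0.6], [0, 0, 0, 0, 0, -1, 0.6], [0, 0, 0, 0, 0, -1, 0.6], [0, 0, 0, 0, 0, -1, 0.6]]
  ]
}}

```text
clock: 15.2
position: [0.538, 0.0867, 0.2093]
tool_rot: [-3.142, 0.0, -2.677]
force: [-1.1, -0.1, -0.2]
grip_width: 0.0681
finger_force: 0.0
```

```bash
python3 -c "
from h import *
st(); togo([.5378,.0865,.111],np.radians(206.1))"
```

```text
r 0.0845 ang -159.57 yaw -153.41 F [-1.1 -0.1 -0.2] M [-0.041 -0.021  0.001] w 0.0681 q [-0.32  0.42  0.07  1.84 -0.04  0.88  1.8 ] t 15.2
pos [0.538  0.0867 0.2093] yaw -153.4 q [-0.32  0.42  0.07  1.84 -0.04  0.88  1.8 ] t 15.2
shift shares [ 0.01 -0.    4.92] turn shares [-0.    0.    0.08]
```

{"method": "move_arm", "body": {
  "plan": [
    [[0, 0, 1, 0, 0, 0, 0.6], [0, 0, 1, 0, 0, 0, 0.6], [0, 0, 1, 0, 0, 0, 0.6], [0, 0, 1, 0, 0, 0, 0.6], [0, 0, 0.9, 0, 0, 0, 0.6], [0, 0, 0, 0, 0, 0, 0.6], [0, 0, 0, 0, 0, 0, -1], [0, 0, 0, 0, 0, 0, -1], [0, 0, 0, 0, 0, 0, -1], [0, 0, 0, 0, 0, 0, -1]]
  ],
  "grip_force": 40
}}

```text
clock: 16.2
position: [0.5383, 0.0868, 0.1122]
tool_rot: [-3.141, 0.001, -2.681]
force: [-3.1, -1.5, 8.9]
grip_width: 0.0494
finger_force: 42.6
```

```bash
python3 -c "
from h import *
st(); togo([.5378,.0865,.111])"
```

```text
r 0.0842 ang -159.53 yaw -153.63 F [-3.1 -1.5  8.9] M [-0.152  0.687  0.004] w 0.0494 q [-0.31  0.56  0.06  1.92 -0.05  0.67  1.81] t 16.2
pos [0.5383 0.0868 0.1122] yaw -153.6 q [-0.31  0.56  0.06  1.92 -0.05  0.67  1.81] t 16.2
shift shares [0.03 0.   0.06] turn shares [-0.    0.01 -0.  ]
```

{"method": "move_arm", "body": {
  "plan": [
    [[0, 0, 0, 0, 0, 1, -1], [0, 0, 0, 0, 0, 1, -1], [0, 0, 0, 0, 0, 1, -1], [0, 0, 0, 0, 0, 1, -1], [0, 0, 0, 0, 0, 1, -1], [0, 0, 0, 0, 0, 1, -1], [0, 0, 0, 0, 0, 1, -1], [0, 0, 0, 0, 0, 1, -1], [0, 0, 0, 0, 0, 1, -1], [0, 0, 0, 0, 0, 1, -1]]
  ]
}}

```text
clock: 17.2
position: [0.5381, 0.0851, 0.1122]
tool_rot: [-3.141, 0.001, 2.549]
force: [-5.5, -11.2, 11.6]
grip_width: 0.0494
finger_force: 43.1
```

```bash
python3 -c "
from h import *
st(); togo([.5378,.0865,.111])"
```

```text
r 0.085 ang -158.53 yaw 146.06 F [ -5.5 -11.2  11.6] M [-2.541  1.277  0.137] w 0.0494 q [-0.51  0.59  0.35  1.93 -0.3   0.68  0.99] t 17.2
pos [0.5381 0.0851 0.1122] yaw 146.1 q [-0.51  0.59  0.35  1.93 -0.3   0.68  0.99] t 17.2
shift shares [0.05 0.05 0.06] turn shares [-0.01  0.01 -0.  ]
```

{"method": "move_arm", "body": {
  "plan": [
    [[0, 0, 0, 0, 0, 0.6, -1], [0, 0, 0, 0, 0, 0.6, -1], [0, 0, 0, 0, 0, 0.6, -1], [0, 0, 0, 0, 0, 0.6, -1], [0, 0, 0, 0, 0, 0.6, -1], [0, 0, 0, 0, 0, 0.6, -1], [0, 0, 0, 0, 0, 0.6, -1], [0, 0, 0, 0, 0, 0.6, -1], [0, 0, 0, 0, 0, 0, -1], [0, 0, 0, 0, 0, 0, -1]]
  ]
}}

```text
clock: 18.2
position: [0.5373, 0.0845, 0.1121]
tool_rot: [-3.14, 0.001, 2.05]
force: [-9.0, -13.0, 16.5]
grip_width: 0.0491
finger_force: 43.9
```

```bash
python3 -c "
from h import *
st(); togo([.5378,.0865,.111])"
```

```text
r 0.0859 ang -158.38 yaw 117.48 F [ -9.  -13.   16.5] M [-3.063  2.346  0.099] w 0.0491 q [-0.61  0.62  0.48  1.93 -0.43  0.7   0.61] t 18.2
pos [0.5373 0.0845 0.1121] yaw 117.5 q [-0.61  0.62  0.48  1.93 -0.43  0.7   0.61] t 18.2
shift shares [0.08 0.07 0.05] turn shares [-0.02  0.01 -0.  ]
```

{"method": "move_arm", "body": {
  "plan": [
    [[-0.04, -0.08, -0.05, 0, 0, 0.4, -1], [0, 0, 0, 0, 0, 0.4, -1], [0, 0, 0, 0, 0, 0.4, -1], [0, 0, 0, 0, 0, 0.4, -1], [0, 0, 0, 0, 0, 0.4, -1], [0, 0, 0, 0, 0, 0.4, -1], [0, 0, 0, 0, 0, 0, -1], [0, 0, 0, 0, 0, 0, -1], [0, 0, 0, 0, 0, 0, -1], [0, 0, 0, 0, 0, 0, -1]]
  ]
}}

```text
clock: 19.2
position: [0.5367, 0.0843, 0.1124]
tool_rot: [-3.141, 0.001, 1.8]
force: [-0.6, -7.1, -3.6]
grip_width: 0.0496
finger_force: 47.7
```

```bash
python3 -c "
from h import *
st(); togo([.5378,.0865,.111])"
```

```text
r 0.0866 ang -158.36 yaw 103.14 F [-0.6 -7.1 -3.6] M [-1.432  0.352  0.052] w 0.0496 q [-0.65  0.63  0.55  1.94 -0.49  0.71  0.42] t 19.2
pos [0.5367 0.0843 0.1124] yaw 103.1 q [-0.65  0.63  0.55  1.94 -0.49  0.71  0.42] t 19.2
shift shares [0.1  0.08 0.07] turn shares [-0.    0.01 -0.  ]
```

{"method": "move_arm", "body": {
  "plan": [
    [[0, 0, 0, 0, 0, 0.4, -1], [0, 0, 0, 0, 0, 0.4, -1], [0, 0, 0, 0, 0, 0.4, -1], [0, 0, 0, 0, 0, 0.4, -1], [0, 0, 0, 0, 0, 0.4, -1], [0, 0, 0, 0, 0, 0.4, -1], [0, 0, 0, 0, 0, 0, -1], [0, 0, 0, 0, 0, 0, -1], [0, 0, 0, 0, 0, 0, -1], [0, 0, 0, 0, 0, 0, -1]]
  ]
}}

```text
clock: 20.2
position: [0.5363, 0.0843, 0.1124]
tool_rot: [-3.14, 0.001, 1.549]
force: [-4.9, -7.6, -0.7]
grip_width: 0.0491
finger_force: 48.1
```

```bash
python3 -c "
from h import *
st(); togo([.5378,.0865,.111])"
```

```text
r 0.087 ang -158.46 yaw 88.74 F [-4.9 -7.6 -0.7] M [-1.526  1.081  0.128] w 0.0491 q [-0.7   0.65  0.62  1.94 -0.56  0.73  0.23] t 20.2
pos [0.5363 0.0843 0.1124] yaw 88.7 q [-0.7   0.65  0.62  1.94 -0.56  0.73  0.23] t 20.2
shift shares [0.11 0.07 0.07] turn shares [-0.01  0.01 -0.  ]
```

{"method": "move_arm", "body": {
  "plan": [
    [[0, -0.04, 0, 0, 0, 0.4, -1], [0, 0, 0, 0, 0, 0.4, -1], [0, 0, 0, 0, 0, 0.4, -1], [0, 0, 0, 0, 0, 0.4, -1], [0, 0, 0, 0, 0, 0.4, -1], [0, 0, 0, 0, 0, 0.4, -1], [0, 0, 0, 0, 0, 0, -1], [0, 0, 0, 0, 0, 0, -1], [0, 0, 0, 0, 0, 0, -1], [0, 0, 0, 0, 0, 0, -1]]
  ]
}}

```text
clock: 21.2
position: [0.5358, 0.0843, 0.1124]
tool_rot: [-3.141, 0.001, 1.297]
force: [-2.0, -7.9, -2.1]
grip_width: 0.0492
finger_force: 47.9
```

```bash
python3 -c "
from h import *
st()"
```

```text
r 0.0874 ang -158.64 yaw 74.34 F [-2.  -7.9 -2.1] M [-1.452  0.655  0.042] w 0.0492 q [-0.74  0.67  0.69  1.94 -0.62  0.75  0.04] t 21.2
```

{"method": "move_arm", "body": {
  "plan": [
    [[0, 0, 0, 0, 0, 0.4, -1], [0, 0, 0, 0, 0, 0.4, -1], [0, 0, 0, 0, 0, 0.4, -1], [0, 0, 0, 0, 0, 0.4, -1], [0, 0, 0, 0, 0, 0.4, -1], [0, 0, 0, 0, 0, 0.4, -1], [0, 0, 0, 0, 0, 0, -1], [0, 0, 0, 0, 0, 0, -1], [0, 0, 0, 0, 0, 0, -1], [0, 0, 0, 0, 0, 0, -1]]
  ]
}}

```text
clock: 22.2
position: [0.5354, 0.0845, 0.1124]
tool_rot: [-3.141, 0.001, 1.046]
force: [-5.7, -5.7, 1.3]
grip_width: 0.0495
finger_force: 48.3
```

```bash
python3 -c "
from h import *
st()"
```

```text
r 0.0877 ang -158.85 yaw 59.95 F [-5.7 -5.7  1.3] M [-1.232  1.33   0.063] w 0.0495 q [-0.78  0.7   0.75  1.95 -0.68  0.77 -0.15] t 22.2
```

The moment readings are noisy, so I'll average several and look at the knob's indicator pin.

Run:
```python
from h import *
m=[]
for i in range(5):
    s=observe(); m.append(s['moment']); f=grab_frame('wrist')
print(np.array(m)[:,2].round(3)); s=observe(); f=grab_frame('wrist'); np.save('w3.npy',[f,s],allow_pickle=True)
u=proj(f,[.537,.086,.139],s); print(u)
x,y=int(u[0]),int(u[1]); c=f['color'][max(0,y-70):y+70,x-70:x+70,::-1]
f0,s0=np.load('w2.npy',allow_pickle=True); c0=f0['color'][67:207,217:357,::-1]
cv2.imwrite('pics/knob3.png',np.hstack([cv2.resize(k[:120],(392,336),interpolation=cv2.INTER_CUBIC) for k in (c0,c)]))
```

```text
[0.063 0.072 0.108 0.141 0.093]
[281.56924377 296.92166487]
```

View pics/knob3.png

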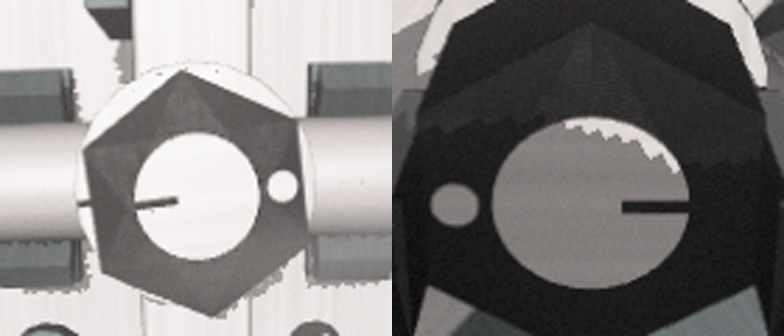

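The right half shows the knob turned with the gripper and the small indicator pin still flush at crop (455,205), so it has not clicked yet. I'll carry on.

Add to h.py:
```python
def mz(n=6):
    m=[]
    for i in range(n): m.append(observe()['moment'][2]); f=grab_frame('wrist')
    print('Mz mean',np.mean(m).round(3),'sd',np.std(m).round(3)); st(); return f
```

```text
(no output)
```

{"method": "move_arm", "body": {
  "plan": [
    [[0, -0.03, 0, 0, 0, 0.4, -1], [0, 0, 0, 0, 0, 0.4, -1], [0, 0, 0, 0, 0, 0.4, -1], [0, 0, 0, 0, 0, 0.4, -1], [0, 0, 0, 0, 0, 0.4, -1], [0, 0, 0, 0, 0, 0.4, -1], [0, 0, 0, 0, 0, 0, -1], [0, 0, 0, 0, 0, 0, -1], [0, 0, 0, 0, 0, 0, -1], [0, 0, 0, 0, 0, 0, -1]]
  ]
}}

```text
clock: 23.5
position: [0.535, 0.0849, 0.1125]
tool_rot: [-3.141, 0.001, 0.795]
force: [-5.5, -5.6, 1.0]
grip_width: 0.049
finger_force: 48.3
```

```bash
python3 -c "
from h import *
mz()"
```

```text
Mz mean 0.102 sd 0.026
r 0.088 ang -159.13 yaw 45.55 F [-4.5 -6.2  0.6] M [-1.159  1.313  0.115] w 0.0496 q [-0.82  0.73  0.82  1.95 -0.75  0.8  -0.35] t 23.8
```

{"method": "move_arm", "body": {
  "plan": [
    [[0, 0, 0, 0, 0, 0.4, -1], [0, 0, 0, 0, 0, 0.4, -1], [0, 0, 0, 0, 0, 0.4, -1], [0, 0, 0, 0, 0, 0.4, -1], [0, 0, 0, 0, 0, 0.4, -1], [0, 0, 0, 0, 0, 0.4, -1], [0, 0, 0, 0, 0, 0, -1], [0, 0, 0, 0, 0, 0, -1], [0, 0, 0, 0, 0, 0, -1], [0, 0, 0, 0, 0, 0, -1]]
  ]
}}

```text
clock: 24.8
position: [0.5348, 0.0853, 0.1124]
tool_rot: [-3.141, 0.001, 0.544]
force: [-7.6, -3.1, 3.0]
grip_width: 0.049
finger_force: 48.5
```

```bash
python3 -c "
from h import *
mz()"
```

```text
Mz mean -0.117 sd 0.02
r 0.0881 ang -159.42 yaw 31.15 F [-6.8 -4.2  2.2] M [-0.658  1.616 -0.102] w 0.0492 q [-0.85  0.76  0.88  1.95 -0.8   0.83 -0.55] t 25.1
```

The torque has reversed, from +0.10 to −0.12 N m, which means it clicked. I'll ease it a little further, well short of the second climb, and check the pin.

{"method": "move_arm", "body": {
  "plan": [
    [[0, 0, 0, 0, 0, 0.4, -1], [0, 0, 0, 0, 0, 0.4, -1], [0, 0, 0, 0, 0, 0.4, -1], [0, 0, 0, 0, 0, 0.4, -1], [0, 0, 0, 0, 0, 0.4, -1], [0, 0, 0, 0, 0, 0.4, -1], [0, 0, 0, 0, 0, 0, -1], [0, 0, 0, 0, 0, 0, -1], [0, 0, 0, 0, 0, 0, -1], [0, 0, 0, 0, 0, 0, -1]]
  ]
}}

```text
clock: 26.1
position: [0.5346, 0.0856, 0.1124]
tool_rot: [-3.14, 0.002, 0.293]
force: [-7.9, -1.7, 4.1]
grip_width: 0.0492
finger_force: 48.7
```

Run:
```python
from h import *
f=mz(); s=observe()
u=proj(f,[.537,.086,.139],s); x,y=int(u[0]),int(u[1]); c=f['color'][y-70:y+70,x-70:x+70,::-1]
cv2.imwrite('pics/knob4.png',cv2.resize(c[:120],(490,420),interpolation=cv2.INTER_CUBIC))
```

```text
Mz mean -0.116 sd 0.025
r 0.0881 ang -159.69 yaw 16.76 F [-7.8  0.3  4.6] M [-0.137  1.894 -0.053] w 0.0492 q [-0.88  0.79  0.94  1.95 -0.86  0.87 -0.75] t 26.4
```

View pics/knob4.png

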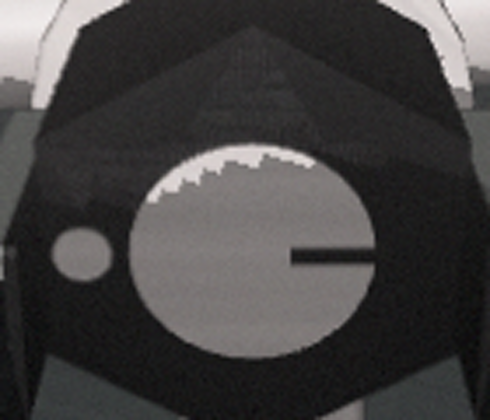

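Run:
```python
from h import *
f3,s3=np.load('w3.npy',allow_pickle=True); s4=observe(); f4=grab_frame('wrist'); np.save('w4.npy',[f4,s4],allow_pickle=True)
for f,s in ((f3,s3),(f4,s4)):
    u=proj(f,[.537,.086,.139],s); x,y=int(u[0])-70,int(u[1])-70
    g=f['color'].max(2)[y+40:y+110,x+10:x+118]
    n,l,t,c=cv2.connectedComponentsWithStats((g>75).astype(np.uint8))
    for i in range(1,n):
        if 120<t[i,4]<6000: print(t[i],(c[i]+[x+10,y+40]).round(2))
# expected shift of dot if raised by 5 mm
    P=onz(f,(u[0]-48.5,u[1]),.139,s); print('exp shift',proj(f,P+[0,0,.005],s)-proj(f,P,s))
```

```text
[  26    1   70   62 3318] [280.87 297.78]
[  4  26  17  15 203] [233.04 298.77]
exp shift [-1.77917391  6.81159987]
[  27    1   70   61 3286] [280.59 297.97]
[  5  25  17  15 203] [232.93 299.2 ]
exp shift [-1.81445316  6.82696084]
```

Run:
```python
from h import *
f2,s2=np.load('w2.npy',allow_pickle=True)
c=lambda x,y:(224.6+x/5,79.6+y/5)
L=[(f2,s2,c(312,286),c(465,267))]+[(*np.load(n,allow_pickle=True),d,p) for n,d,p in (('w3.npy',(280.87,297.78),(233.04,298.77)),('w4.npy',(280.59,297.97),(232.93,299.2)))]
for f,s,d,p in L:
    D=onz(f,d,.139,s)
    for z in (.139,.144):
        P=onz(f,p,z,s); v=(P-D)[:2]; print(z,np.linalg.norm(v).round(4),'rel yaw',np.degrees(wrap(np.arctan2(v[1],v[0])-s['tool_rot'][2])).round(1), 'world',np.degrees(np.arctan2(v[1],v[0])).round(1))
f=grab_frame('scene'); u=proj(f,[.537,.086,.12]).astype(int); print(u)
g=f['color'][u[1]-35:u[1]+35,u[0]-50:u[0]+50,::-1]; cv2.imwrite('pics/sc2.png',cv2.resize(g,None,fx=7,fy=7,interpolation=cv2.INTER_CUBIC))
mz(6)
```

```text
0.139 0.0201 rel yaw -82.9 world -64.3
0.144 0.0196 rel yaw -81.9 world -63.3
0.139 0.0198 rel yaw 91.6 world 151.6
0.144 0.0191 rel yaw 82.1 world 142.1
0.139 0.0198 rel yaw 92.0 world 108.7
0.144 0.0191 rel yaw 82.4 world 99.2
[335 198]
Mz mean -0.107 sd 0.035
r 0.088 ang -159.7 yaw 16.77 F [-7.7 -1.3  4.1] M [-0.155  1.881 -0.096] w 0.0493 q [-0.88  0.79  0.94  1.95 -0.86  0.87 -0.75] t 26.8
```

The pin looks flush, but the knob has turned 3.3 rad with no slip. Since the screw stops at 3.0 rad at most, a reversed torque can only mean it is past the click. I'll let go and check which way the knob moves.

{"method": "move_arm", "body": {
  "plan": [
    [[0, 0, 0, 0, 0, 0, 0.6], [0, 0, 0, 0, 0, 0, 0.6], [0, 0, 0, 0, 0, 0, 0.6], [0, 0, 0, 0, 0, 0, 0.6], [0, 0, 0, 0, 0, 0, 0.6], [0, 0, 0, 0, 0, 0, 0.6], [0, 0, 0, 0, 0, 0, 0.6], [0, 0, 0, 0, 0, 0, 0.6], [0, 0, 0, 0, 0, 0, 0.6], [0, 0, 0, 0, 0, 0, 0.6]]
  ]
}}

```text
clock: 27.8
position: [0.5356, 0.0856, 0.1123]
tool_rot: [3.142, -0.0, 0.293]
force: [-0.4, -0.6, -0.8]
grip_width: 0.0686
finger_force: 0.0
```

Run:
```python
from h import *
st(); s=observe(); f=grab_frame('wrist'); np.save('w5.npy',[f,s],allow_pickle=True)
u=proj(f,[.537,.086,.139],s); x,y=int(u[0])-75,int(u[1])-75; print(x,y)
cv2.imwrite('pics/knob5.png',cv2.resize(f['color'][y:y+120,x:x+150,::-1],None,fx=4,fy=4,interpolation=cv2.INTER_CUBIC))
```

```text
r 0.0871 ang -159.41 yaw 16.77 F [-0.4 -0.6 -0.8] M [-0.033  0.011 -0.004] w 0.0686 q [-0.88  0.79  0.94  1.95 -0.86  0.87 -0.75] t 27.8
204 224
```

View pics/knob5.png

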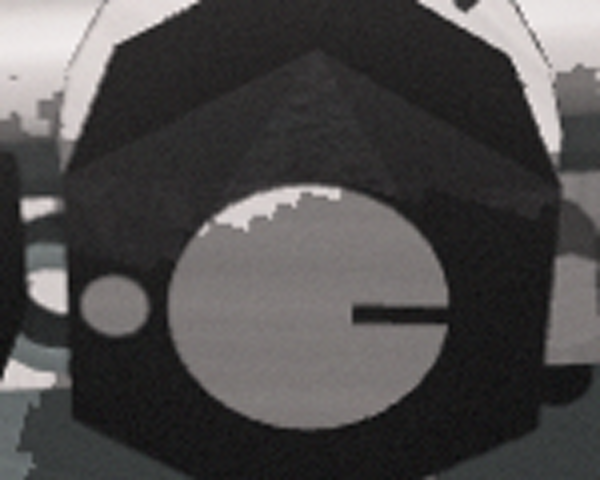

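Released: the knob crept about 2° clockwise and did not spring back. A line on the flange, which was lined up with the knob's pointer at the start, may show the angle past the screw. I'll lift off and look at it.

{"method": "move_arm", "body": {
  "plan": [
    [[0, 0, -1, 0, 0, 0, 0.6], [0, 0, -1, 0, 0, 0, 0.6], [0, 0, -1, 0, 0, 0, 0.6], [0, 0, -1, 0, 0, 0, 0.6], [0, 0, -1, 0, 0, 0, 0.6], [-1, 0, 0, 0, 0, 0, 0.6], [-1, 0, 0, 0, 0, 0, 0.6], [-1, 0, 0, 0, 0, 0, 0.6], [0, 0, 0, 0, 0, 0, 0.6], [0, 0, 0, 0, 0, 0, 0.6]]
  ]
}}

```text
clock: 28.85
position: [0.4784, 0.0686, 0.2125]
tool_rot: [-3.141, -0.001, 0.293]
force: [0.5, 0.4, 1.4]
grip_width: 0.0684
finger_force: 0.0
```

Run:
```python
from h import *
s=observe(); f=grab_frame('wrist'); np.save('w6.npy',[f,s],allow_pickle=True)
st()
f2,s2=np.load('w2.npy',allow_pickle=True)
o=[]
for a,b in ((f2,s2),(f,s)):
    u=proj(a,[.537,.086,.125],b); x,y=int(u[0])-60,int(u[1])-60; print(x,y)
    o.append(cv2.resize(a['color'][y:y+120,x:x+120,::-1],(399,399),interpolation=cv2.INTER_CUBIC))
cv2.imwrite('pics/knob6.png',np.hstack(o))
```

```text
r 0.1464 ang -161.02 yaw 16.8 F [-0.1 -0.4  0.3] M [-0.026 -0.053  0.043] w 0.0682 q [-1.06  0.6   1.16  2.02 -0.68  0.97 -0.83] t 28.9
226 74
221 73
```

View pics/knob6.png

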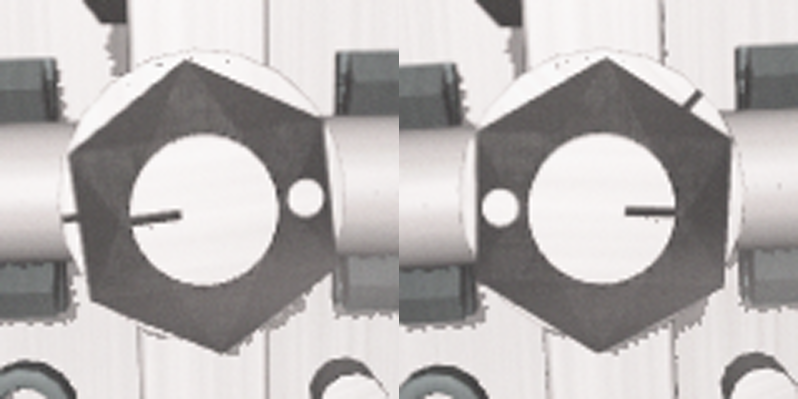

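In the right half, the flange line (693,101) trails the pointer (650,211) by about 44°. At the start they were aligned at (68,217) and (155,217). So the knob sits about 0.77 rad past its screw: past the click, and well short of the second climb. The strap is square, the tube is in place and the gripper is clear, so I'm handing in.

```bash
python3 -c "
from h import *
print(job_done())"
```

```text
the job is handed in; nothing more can be done
None
```

I handed the job in at about 29 s of the 72 s allowed: strap home against its stop, knob clicked once and resting about 0.77 rad past its screw, gripper clear; the hand-in returned no verdict, and I saw no shift of the tube but had no direct reading of the pad's force on it.

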